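# Shut the nitrogen valve under the sliding cover

### The job

On the rework bench's gas manifold box, push the loose sliding cover with your fingertips all the way along to the other end of the box, so that the two valve levers under it are uncovered, then push the lever with the round disc end a quarter turn clockwise (seen from above) until it lies square across its pipe, fully shut against its stop. Only push: do not lift or tip the cover, leave the plain straight lever open as it is, and do not pick up or shift anything else on the bench.

Things in the scene. Friction and masses are not known exactly. Their poses are not given: they have to be found in the camera images.
- manifold: Dark steel fixed box, 200 x 524 mm (x, y), deck 65 mm high; origin at the centre of its underside, x away from the robot (yaw within 0.2 rad), y to the left. Right half: open valve bay (x -75 to 75, y -245 to -5 mm, floor 8 mm up); left half: closed flat deck. Guides round all four sides, 75 mm high, keep the cover on its track. Behind it a step 30 mm high (x 100 to 180 mm).
- cover: Loose aluminium plate 162 x 250 x 5 mm, 0.35-0.7 kg, on the deck between the guides, hiding the bay. Origin mid-underside, axes as the box's. Slides along box y: starts at y -123 to -110, left stop at +127 mm. A few N on its fin move it. The fin stands upright at its middle: 90 mm long (x), 8 mm thick (y), from 70 to 95 mm above the bench.
- disc_valve: Brass valve on the bay floor, its lever ending in a disc: the one to shut. Origin on the vertical pivot axis, 8 mm above the bench; axes as the box's. At box x 25, y -180 or -85 mm (the valves swap). Steel lever 12 mm wide, 40 to 52 mm above the bench; disc 30 mm across, centred 57 mm from the pivot (reach 72 mm). Brass pipe along x below it, top 26 mm above the bench.
- disc_lever (a joint): Angle of the disc-ended lever (rad): 0 open, pointing to the box's -x (towards the robot); grows clockwise seen from above; 1.571 shut at its stop, pointing to the box's +y. Starts 0 to 0.2. Stays where it is left (about 0.12 N m friction).
- plain_valve: The neighbouring valve, same size and height, whose lever is a plain straight bar 12 mm wide reaching 72 mm from the pivot. Leave it open. Origin and axes as for the disc valve.
- plain_lever (a joint): Angle of the plain lever (rad), same sense: starts 0 to 0.2 (open) and must stay open.
- screwdriver: Screwdriver lying on the bench in front of the box, 170 mm long; leave alone.
- flux_jar: Small jar, 40 mm across, 50 mm tall, standing on the step behind the box; origin under its foot; leave alone.
- tip_pot: Small open steel pot, 48 mm across, 40 mm tall, on the step behind the box; origin under its foot; leave alone.
- solder_reel: Grey reel, 60 mm across, 40 mm tall, on the bench left of the box; leave alone.
- parts_tray: Black divided tray 120 x 90 x 30 mm on the bench right of the box; leave alone.
- circuit_board: Green circuit board 100 x 70 mm with components up to 15 mm high, lying in front of the box; leave alone.
- wash_bottle: White bottle, 44 mm across, 90 mm tall, on the bench left of the box; leave alone.

How it is judged:
On the way, in this order (a step that is already met when the one before it is completed fails the run):
1. the cover has been slid to the left end of the box while the disc lever was still open (y of cover in the frame of manifold above 0.11 m and value of joint disc_lever below 0.5 rad), for 0.2 s.
2. the disc-ended lever has been pushed shut (value of joint disc_lever above 1.45 rad), for 0.2 s.
At the end, for the whole second after the job is handed in: The cover lies flat on the box at its left end (centre beyond 110 mm along the box's y, stop at 127 mm), at rest; the disc lever is shut beyond 1.45 rad of 1.571; the plain lever is still open (under 0.4 rad); every bystander is within 25 mm of its start (y of cover in the frame of manifold above 0.11 m and z of cover in the frame of manifold between 0.061 and 0.069 m and angle between cover's own z axis and vertical below 0.04 rad and value of joint disc_lever above 1.45 rad and value of joint plain_lever below 0.4 rad and linear speed of cover below 0.02 m/s and velocity of joint disc_lever between -0.05 and 0.05 rad/s and distance of each of screwdriver, flux_jar, tip_pot, solder_reel, parts_tray, circuit_board, wash_bottle from where it was at the start of the episode below 0.025 m); the robot touches nothing.
It fails at once if the cover is lifted or tipped off its track (more than 12 mm up, or 0.12 rad) (z of cover in the frame of manifold above 0.077 m or angle between cover's own z axis and vertical above 0.12 rad).
It fails at once if the plain lever is pushed towards shut (beyond 0.4 rad) (value of joint plain_lever above 0.4 rad).
It fails at once if a bystander is lifted or shifted by more than 25 mm (distance of any of screwdriver, flux_jar, tip_pot, solder_reel, parts_tray, circuit_board, wash_bottle from where it was at the start of the episode above 0.025 m).
It also fails if it takes over 48 s, if anything falls off the work surface, if the arm or the gripper's body presses on something with over 40 N, if the wrist force passes 120 N, or if a joint passes its speed limit or range.

### The arm

A 6-joint arm with a two-finger parallel gripper is mounted at the origin on the work surface. World frame = base frame: x ahead of the robot, y to its left, z up, the work surface at z = 0. Lengths are in m, angles in rad, forces in N, time in s.
With the tool pointing down it reaches from about 0.275 to 0.825 m from the base axis. Payload 4.9 kg.
Tool frame: the origin (TCP) lies at the very end of the fingers, on their centre line; the grasp point (between the pads) lies 19 mm behind it (ctrl.tcp_to_grasp is the x of the grasp point in the tool frame, in m); x points along the fingers, y is the direction in which the jaws open and shut, and the axes are right-handed (so a half turn about x gives the same grasp; the last joint's range is limited). The gripper opens to 85 mm and grips with 20 to 120 N. Pads are 22 mm wide; open, the fingers measure 114 mm over their backs; the gripper's body (76 mm by 85 mm) begins 54 mm behind the grasp point. The pads swing forward as they close: fully open they stand 13 mm farther back than shut.
Start: joints at [0.996, 0.326, -0.193, 1.052, 0, 1.437], TCP at [0.235, 0.497, 0.231] pointing down, gripper open.
Joint ranges: [-2.65, 2.65], [-0.97, 1.79], [-1.3, 1.35], [-1.93, 2.1], [-1.47, 1.37], [-3.14, 3.14]. Speed limits (rad/s): [2.57, 2.57, 3.14, 3.14, 3.14, 3.14].

### API

Orientations are given as a rotation vector (axis times angle).
In Python, from cell import read_state, vision, hand_in, ctrl gives the robot as it stands.
- The arm moves only by the tool arm_command, never from a script. Its argument "motion" is text: rows parted by semicolons, each of 7 numbers parted by spaces: the shift along the tool's x, y, z each as a share of 100 mm, from -1 to 1, then the turn, a rotation vector about the tool's x, y, z each as a share of 180 degrees, from -1 to 1, then the closure, from 0 (fully open) to 1 (shut). A call has 1 to 20 rows; each row shifts and turns the commanded pose from where the row before left it, along the tool's axes as they then stand; what a row does not reach is not made up. A row lasts 1/8 s, in which the tool goes at most 62.5 mm and 10.7 degrees, less where a joint would pass 70% of its speed; a pose out of reach is approached as far as the arm can. A call with a number of a shift or a turn outside -1 to 1 is refused whole. A call with a gripper value outside its range is refused whole. The fingers move at their own pace and stop on an object; the grip force is fixed at half the most. Time passes only in rows, so rows that do not move let the fingers close. It gives the time, the measured TCP pose, the force and the opening at its end, in the units of the state.
- read_state(): the state, without advancing time (a new reading comes with each control period).
- vision.grab_frame(name): name is "side" or "top"; returns the picture (384x512x3 uint8, red, green, blue); there is no depth.
- vision.calibration(name): a dict with "K" (3x3 intrinsics, pixels), "camera_from_world" (4x4, takes a point from world to camera coordinates). Camera axes: x right, y up, looking along -z (the intrinsics and any distortion apply to the point x, -y, -z); pixel columns grow to the right and rows downward; lengths in m; the calibration is good to about 2 mm. A picture is of the moment at which its call begins. calibration takes no time and is no camera call.
- hand_in(): hands the job in, once; it reports no verdict.
The state is a dict: "t": time; "joints": joint angles; "qd": joint speeds; "effort": joint torques, N m; "tool_pos": TCP position; "tool_rot": TCP orientation; "ft_force": force on the tool from outside, world axes, zero at the start; "torque": the same for the moment, N m; "grip_width": finger opening in m.
Only numpy, scipy, OpenCV 4.12 (cv2) and the standard library are available. Lean on these libraries where they do the work, as an engineer would, in place of code of your own. Each camera call takes 0.05 s, during which the arm holds its last target. There are 200 camera calls.

## Working session

There is one attempt and no reset: what is moved stays moved. The work goes in short steps, Python scripts to look and compute and a tool call to move; the robot and the scene stay as the last step left them, time stands still between calls to the robot, and variables do not carry over. Pictures are saved under pics/ and viewed, about 8 in all and at most 12, crops included, and the job is handed in when it is done.

Besides the shell and the picture viewer there is one more tool, called after "Call:" in YAML: its name, and indented under it one key for each argument. arm_command: Moves the arm, as the interface text tells. Shift numbers are shares of 100 mm and turn numbers shares of 180 degrees, none past 1 either way. Its arguments: {"type":"object","properties":{"motion":{"type":"string"}},"required":["motion"]}

```bash
ls; mkdir -p pics; python3 - <<'E'
from cell import read_state, vision
import cv2, numpy as np
np.set_printoptions(precision=4,suppress=True)
for n in ("top","side"):
    cv2.imwrite(f"pics/{n}0.png", vision.grab_frame(n)[:,:,::-1]); c=vision.calibration(n); print(n,c)
s=read_state(); print(s["t"],s["tool_pos"],s["tool_rot"],s["grip_width"])
E
```

```text
pics
top {'K': array([[434.1112,   0.    , 256.5602],
       [  0.    , 434.1112, 193.6088],
       [  0.    ,   0.    ,   1.    ]]), 'camera_from_world': array([[ 0.0078, -0.9998, -0.0177,  0.0428],
       [ 0.9802,  0.0041,  0.198 , -0.558 ],
       [-0.1979, -0.0188,  0.98  , -1.0534],
       [ 0.    ,  0.    ,  0.    ,  1.    ]])}
side {'K': array([[365.1979,   0.    , 255.9872],
       [  0.    , 365.1979, 189.953 ],
       [  0.    ,   0.    ,   1.    ]]), 'camera_from_world': array([[ 0.8179, -0.5751, -0.0175, -0.4311],
       [ 0.3912,  0.5335,  0.7499, -0.2796],
       [-0.4219, -0.6202,  0.6613, -0.8146],
       [ 0.    ,  0.    ,  0.    ,  1.    ]])}
0.1 [0.2344 0.497  0.2306] [ 0.3446  1.5436 -0.3469] 0.08552691309950795
```

View pics/top0.png

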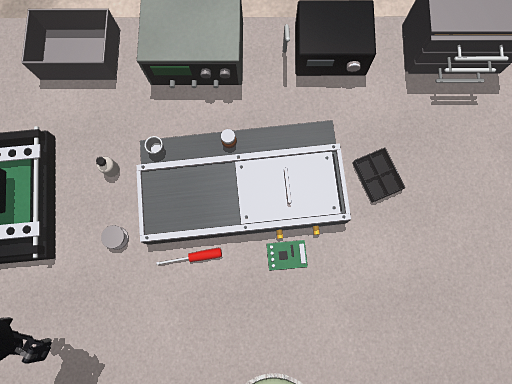

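View pics/side0.png

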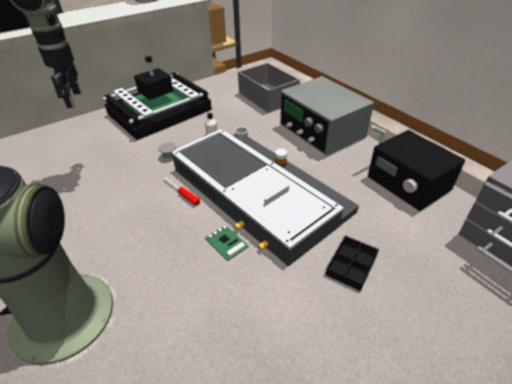

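Top view: the guide frame's corners are near (138,165), (340,146), (349,218) and (143,241). The fin runs from (286,168) to (290,206), and the cover is at the right end. I'll zoom in for accurate corners.

```bash
cat > h.py <<'E'
import numpy as np, cv2
from cell import read_state, vision, ctrl
np.set_printoptions(precision=4,suppress=True)
def ray(n,uv,z):
    c=vision.calibration(n);K=np.array(c["K"]);M=np.array(c["camera_from_world"]);R=M[:3,:3];t=M[:3,3]
    d=np.linalg.inv(K)@[uv[0],uv[1],1]; d=R.T@(d*[1,-1,-1]); o=-R.T@t
    return o+d*(z-o[2])/d[2]
def proj(n,p):
    c=vision.calibration(n);K=np.array(c["K"]);M=np.array(c["camera_from_world"])
    q=(M[:3,:3]@p+M[:3,3])*[1,-1,-1]; q=K@q; return q[:2]/q[2]
def crop(n,img,x0,y0,x1,y1,f,name):
    cv2.imwrite(name,cv2.resize(img[y0:y1,x0:x1,::-1],None,fx=f,fy=f,interpolation=cv2.INTER_CUBIC))
E
python3 - <<'E'
from h import *
for uv in ((138,165),(340,146),(349,218),(143,241)): print(ray("top",uv,.075))
for uv in ((286,168),(290,206)): print(ray("top",uv,.095))
im=cv2.imread("pics/top0.png")[:,:,::-1]
crop("top",im,130,135,360,250,3.4,"pics/c0.png")
E
```

```text
[0.6273 0.3498 0.075 ]
[ 0.6792 -0.1668  0.075 ]
[ 0.4933 -0.1834  0.075 ]
[0.4334 0.3253 0.075 ]
[ 0.6153 -0.0274  0.095 ]
[ 0.5193 -0.0367  0.095 ]
```

View pics/c0.png

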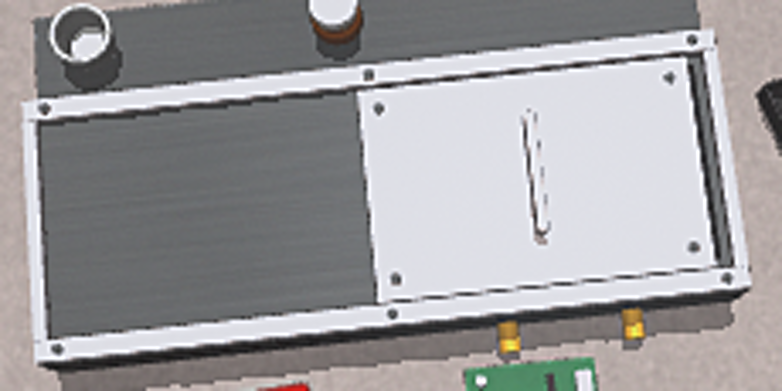

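Crop: the outer frame corners are at about (25,101), (712,31), (748,284) and (38,361). The fin's top edge runs from (528,110) to (543,235). Next I fit the box pose.

```bash
python3 - <<'E'
from h import *
from scipy.optimize import least_squares
f=lambda u,v:np.array([130+(u+.5)/3.4-.5,135+(v+.5)/3.4-.5])
P=[f(25,101),f(712,31),f(748,284),f(38,361)]
B=[(.1,.262),(.1,-.262),(-.1,-.262),(-.1,.262)]
def w(p,b,z):
    c,s=np.cos(p[2]),np.sin(p[2]); return np.array([p[0]+c*b[0]-s*b[1],p[1]+s*b[0]+c*b[1],z])
r=least_squares(lambda p:np.concatenate([proj("top",w(p,b,.075))-q for b,q in zip(B,P)]),[.56,.08,.1])
print(r.x,r.fun)
for q in (f(528,110),f(543,235)):
    x=ray("top",q,.095)[:2]-r.x[:2]; c,s=np.cos(r.x[2]),np.sin(r.x[2]); print("fin",c*x[0]+s*x[1],-s*x[0]+c*x[1])
for y in(-.125,-.12,-.115,-.11): print(y,w(r.x,(0,y),0))
from scipy.spatial.transform import Rotation as R
print(R.from_rotvec(read_state()["tool_rot"]).as_matrix())
E
```

```text
[0.5605 0.0834 0.1108] [-0.9012 -0.7114  0.4612 -1.3965  1.2659  1.1299 -0.8603  0.6644]
fin 0.045033649554939666 -0.11391688488034965
fin -0.04854615385843875 -0.11388314252710569
-0.125 [ 0.5743 -0.0408  0.    ]
-0.12 [ 0.5738 -0.0358  0.    ]
-0.115 [ 0.5732 -0.0309  0.    ]
-0.11 [ 0.5727 -0.0259  0.    ]
[[-0.0009  0.4267  0.9044]
 [-0.0013  0.9044 -0.4267]
 [-1.     -0.0015 -0.0002]]
```

Box pose is (0.5605, 0.0834, yaw 0.111) with residuals around 1 px. The fin sits at box y = -0.114 with an apparent length of 94 mm (true 90). Next I turn the tool square to the box, shut the gripper and go above the box behind the fin.

Call:
arm_command:
  motion: "0 0 0 -0.0585 0 0 1; 0 0 0 -0.0585 0 0 1; 0 0 0 -0.0585 0 0 1; 0 -.43 .2 0 0 0 1; 0 -.43 .2 0 0 0 1; 0 -.43 .2 0 0 0 1; 0 -.43 .2 0 0 0 1; 0 -.43 .2 0 0 0 1; 0 -.43 .2 0 0 0 1; 0 -.43 .2 0 0 0 1; 0 -.43 .2 0 0 0 1; 0 -.43 .2 0 0 0 1; 0 -.43 .2 0 0 0 1; 0 -.43 .2 0 0 0 1; 0 -.43 .2 0 0 0 1; 0 -.43 .2 0 0 0 1; 0 -.43 .2 0 0 0 1; 0 0 0 0 0 0 1"

```text
t: 2.35
tool_pos: [0.5804, -0.0728, 0.2303]
tool_rot: [-0.084, 1.569, 0.083]
ft_force: [-0.3, 0.2, -0.1]
grip_width: -0.0001
```

```bash
cat >> h.py <<'E'
from scipy.spatial.transform import Rotation
PB=np.array([.5605,.0834,.1108])
def box(p):
    c,s=np.cos(PB[2]),np.sin(PB[2]); x=p[0]-PB[0];y=p[1]-PB[1]; return np.array([c*x+s*y,-s*x+c*y,p[2]])
def st():
    s=read_state(); print("t",s["t"],"box tcp",box(s["tool_pos"]),"F",np.array(s["ft_force"]),"w",s["grip_width"]); return s
E
python3 - <<'E'
from h import *
s=st(); M=Rotation.from_rotvec(s["tool_rot"]).as_matrix(); print(M, np.arctan2(M[1,2],M[0,2]))
E
```

```text
t 2.35 box tcp [ 0.0025 -0.1575  0.2303] F [-0.2556  0.157  -0.0775] w -0.00012037059161897079
[[-0.0003 -0.1064  0.9943]
 [-0.0004  0.9943  0.1064]
 [-1.     -0.0004 -0.0003]] 0.1065690489863055
```

Call:
arm_command:
  motion: ".4 0 0 0 0 0 1; .4 0 0 0 0 0 1; .4 0 0 0 0 0 1; .2 0 0 0 0 0 1; .1 0 0 0 0 0 1; 0 0 0 0 0 0 1"

```text
t: 3.1
tool_pos: [0.5788, -0.0694, 0.081]
tool_rot: [-0.087, 1.57, 0.088]
ft_force: [0.4, -0.3, 1.3]
grip_width: 0.0001
```

```bash
python3 - <<'E'
from h import *
st(); crop("side",vision.grab_frame("side"),150,110,370,270,3.6,"pics/s1.png")
E
```

```text
t 3.1 box tcp [ 0.0013 -0.1539  0.081 ] F [ 0.3559 -0.2705  1.3041] w 0.00010718004776730971
```

View pics/s1.png

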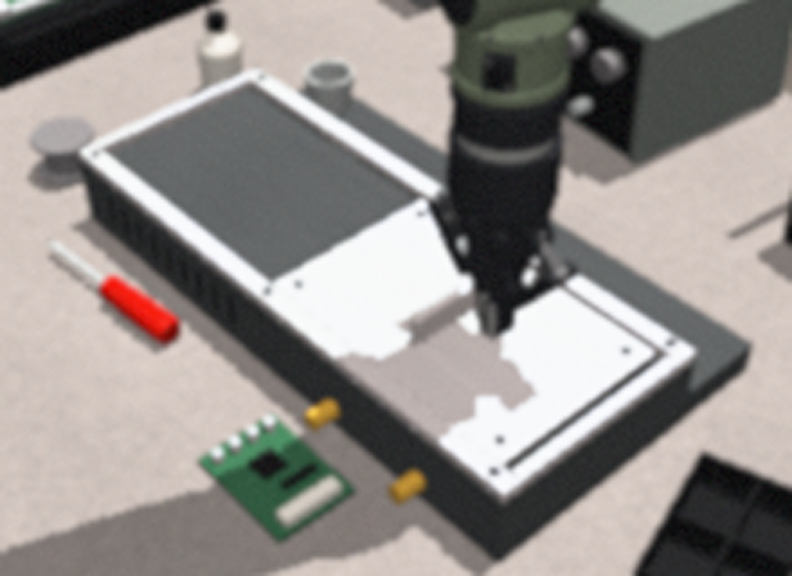

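The picture shows the shut fingertips at (490,325), just behind the fin at (440,315) and clear of the cover. Now I push along box +y.

Call:
arm_command:
  motion: "0 .1 0 0 0 0 1; 0 .1 0 0 0 0 1; 0 .1 0 0 0 0 1; 0 .15 0 0 0 0 1; 0 .15 0 0 0 0 1; 0 .15 0 0 0 0 1; 0 .15 0 0 0 0 1; 0 .15 0 0 0 0 1; 0 .15 0 0 0 0 1; 0 .15 0 0 0 0 1; 0 .15 0 0 0 0 1; 0 .15 0 0 0 0 1; 0 .15 0 0 0 0 1; 0 .15 0 0 0 0 1; 0 .15 0 0 0 0 1; 0 .15 0 0 0 0 1; 0 .1 0 0 0 0 1; 0 .05 0 0 0 0 1; 0 0 0 0 0 0 1"

```text
t: 5.52
tool_pos: [0.5526, 0.1694, 0.0811]
tool_rot: [-0.086, 1.57, 0.088]
ft_force: [-0.2, 0.5, 0.0]
grip_width: -0.0
```

```bash
python3 - <<'E'
from h import *
st(); crop("top",vision.grab_frame("top"),130,135,360,250,3.4,"pics/c2.png")
E
```

```text
t 5.525 box tcp [0.0017 0.0863 0.0811] F [-0.1728  0.5098  0.0298] w -3.4262844909595635e-05
```

View pics/c2.png

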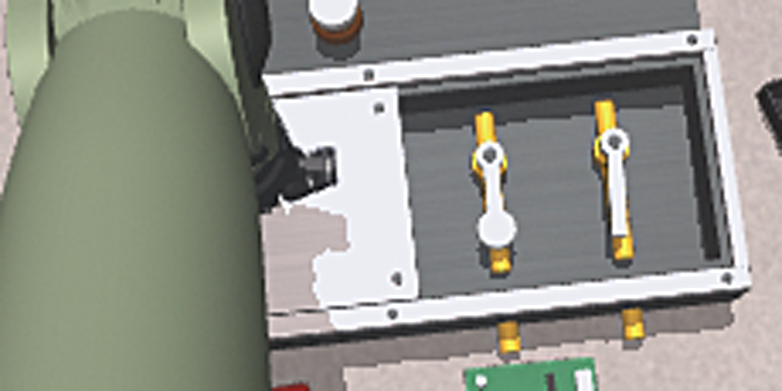

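The cover has slid along with its right edge at about (398,88)–(415,298). The disc lever is the left one, with its pivot at (489,155) and disc at (497,227). The plain lever is on the right, with its pivot at (614,142).

```bash
python3 - <<'E'
from h import *
f=lambda u,v:np.array([130+(u+.5)/3.4-.5,135+(v+.5)/3.4-.5])
for a in ((398,88),(415,298)): e=box(ray("top",f(*a),.07)); print("edge",e,"centre y",e[1]+.125)
for a in ((489,155),(497,227),(614,142),(620,235)): print(box(ray("top",f(*a),.052)))
E
```

```text
edge [ 0.0791 -0.0204  0.07  ] centre y 0.10458458210464594
edge [-0.0809 -0.0171  0.07  ] centre y 0.10787746373111812
[ 0.0244 -0.0837  0.052 ]
[-0.0315 -0.0835  0.052 ]
[ 0.0243 -0.1791  0.052 ]
[-0.0473 -0.1745  0.052 ]
```

Pivots land at (24, -84) and (24, -179) mm, matching the given positions within 1 mm, and the disc lever is near 0. The cover centre is at about 0.106, so it needs roughly 20 mm more.

Call:
arm_command:
  motion: "0 .04 0 0 0 0 1; 0 .04 0 0 0 0 1; 0 .04 0 0 0 0 1; 0 .03 0 0 0 0 1; 0 .03 0 0 0 0 1; 0 .01 0 0 0 0 1; 0 .01 0 0 0 0 1; 0 0 0 0 0 0 1"

```text
t: 6.58
tool_pos: [0.5507, 0.1886, 0.0813]
tool_rot: [-0.087, 1.569, 0.087]
ft_force: [-0.2, -0.4, 0.4]
grip_width: -0.0001
```

Call:
arm_command:
  motion: "0 .02 0 0 0 0 1; 0 .01 0 0 0 0 1; 0 0 0 0 0 0 1"

```text
t: 6.95
tool_pos: [0.5504, 0.1916, 0.0813]
tool_rot: [-0.087, 1.569, 0.087]
ft_force: [1.2, -1.1, -0.5]
grip_width: 0.0
```

Call:
arm_command:
  motion: "0 .02 0 0 0 0 1; 0 .01 0 0 0 0 1; 0 0 0 0 0 0 1"

```text
t: 7.32
tool_pos: [0.5499, 0.1921, 0.0813]
tool_rot: [-0.09, 1.57, 0.082]
ft_force: [0.5, -8.9, 1.0]
grip_width: 0.0001
```

The stop is reached: force rises to 9 N and motion stops. The TCP is 18 mm behind the fin centre, so the finger half-thickness is about 14 mm. I back off, lift and go to between the levers.

Call:
arm_command:
  motion: "0 -.05 0 0 0 0 1; 0 -.2 0 0 0 0 1; -.3 0 0 0 0 0 1; -.3 0 0 0 0 0 1; 0 -.36 -.015 0 0 0 1; 0 -.36 -.015 0 0 0 1; 0 -.36 -.015 0 0 0 1; 0 -.36 -.015 0 0 0 1; 0 -.36 -.015 0 0 0 1; 0 -.36 -.015 0 0 0 1; 0 0 0 0 0 0 1; 0 0 0 0 0 0 1"

```text
t: 8.82
tool_pos: [0.5674, -0.0463, 0.1412]
tool_rot: [-0.086, 1.569, 0.087]
ft_force: [0.3, 0.5, 0.2]
grip_width: 0.0002
```

```bash
python3 - <<'E'
from h import *
s=st(); M=Rotation.from_rotvec(s["tool_rot"]).as_matrix(); print(M)
crop("side",vision.grab_frame("side"),150,110,370,270,3.6,"pics/s3.png")
E
```

```text
t 8.825 box tcp [-0.0075 -0.1296  0.1412] F [0.2548 0.5306 0.1533] w 0.00016898124737576282
[[-0.0002 -0.1097  0.994 ]
 [ 0.0007  0.994   0.1097]
 [-1.      0.0007 -0.0001]]
```

View pics/s3.png

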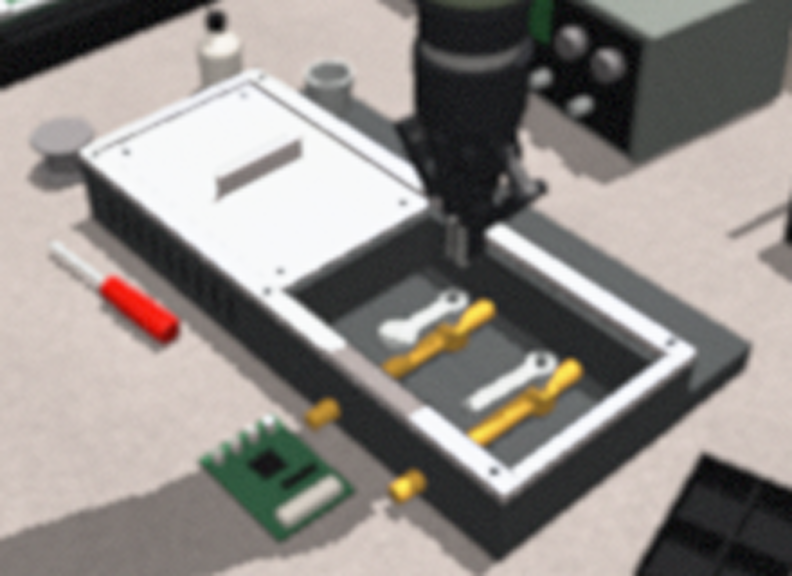

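The cover is flat at the left end and the fingers are above the bay, between the disc lever and the plain lever. Now I descend to z ≈ 0.036.

Call:
arm_command:
  motion: ".3 -.03 0 0 0 0 1; .3 0 0 0 0 0 1; .25 0 0 0 0 0 1; .15 0 0 0 0 0 1; .05 0 0 0 0 0 1; 0 0 0 0 0 0 1"

```text
t: 9.62
tool_pos: [0.5683, -0.0489, 0.0366]
tool_rot: [-0.087, 1.569, 0.087]
ft_force: [0.0, 0.5, 0.1]
grip_width: -0.0001
```

Call:
arm_command:
  motion: "0 .09 0 0 0 0 1; 0 .09 0 0 0 0 1; 0 .09 0 0 0 0 1; 0 .053 -.025 0 0 0 1; 0 .053 -.025 0 0 0 1; 0 .053 -.025 0 0 0 1; 0 .05 .01 0 0 0 1; 0 .05 .01 0 0 0 1; 0 .05 .01 0 0 0 1; 0 .05 .01 0 0 0 1; 0 .04 .045 0 0 0 1; 0 .04 .045 0 0 0 1; 0 .04 .045 0 0 0 1; 0 0 0 0 0 0 1"

```text
t: 11.38
tool_pos: [0.5698, 0.0274, 0.036]
tool_rot: [-0.086, 1.569, 0.089]
ft_force: [-1.0, -0.4, -1.1]
grip_width: -0.0002
```

```bash
python3 - <<'E'
from h import *
st(); crop("side",vision.grab_frame("side"),200,150,350,260,5,"pics/s4.png")
E
```

```text
t 11.375 box tcp [ 0.003  -0.0567  0.036 ] F [-0.9733 -0.3863 -1.0544] w -0.00021162020107102358
```

View pics/s4.png

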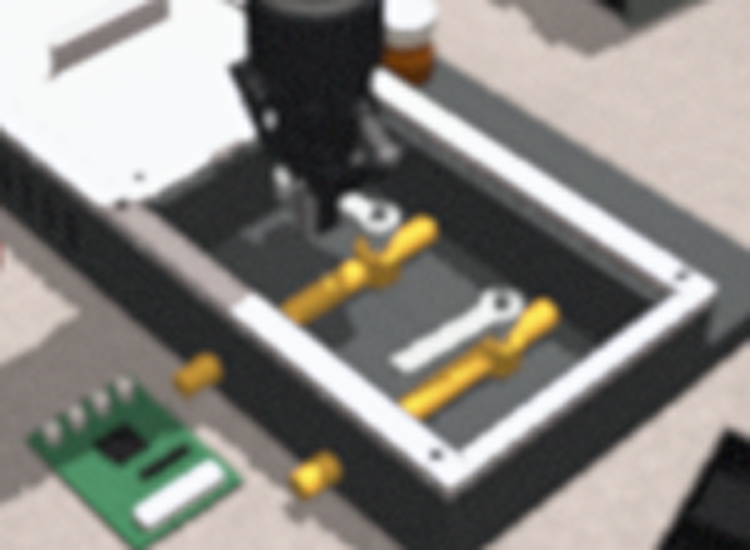

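The lever has swung: hub at (380,215), disc at about (283,185) behind the fingers, nearly shut. I push on in +x until it stops.

Call:
arm_command:
  motion: "0 .01 .03 0 0 0 1; 0 0 .03 0 0 0 1; 0 0 .02 0 0 0 1; 0 0 0 0 0 0 1"

```text
t: 11.92
tool_pos: [0.5749, 0.0291, 0.0359]
tool_rot: [-0.086, 1.574, 0.089]
ft_force: [-9.8, 0.3, 4.9]
grip_width: 0.0002
```

Call:
arm_command:
  motion: "0 0 .02 0 0 0 1; 0 0 .01 0 0 0 1; 0 0 0 0 0 0 1"

```text
t: 12.3
tool_pos: [0.5749, 0.0291, 0.0358]
tool_rot: [-0.086, 1.579, 0.088]
ft_force: [-16.1, 0.2, 10.9]
grip_width: 0.0001
```

It is firmly against the stop. I back off in −x, rise clear, and move aside to look.

Call:
arm_command:
  motion: "0 0 -.08 0 0 0 1; 0 -.05 -.2 0 0 0 1; -.2 0 0 0 0 0 1; -.4 0 0 0 0 0 1; -.5 0 0 0 0 0 1; -.5 0 0 0 0 0 1; 0 .4 -.3 0 0 0 1; 0 .4 -.3 0 0 0 1; 0 .4 -.3 0 0 0 1; 0 .4 -.3 0 0 0 1; 0 .4 -.2 0 0 0 1; 0 .4 0 0 0 0 1; 0 .4 0 0 0 0 1; 0 0 0 0 0 0 1; 0 0 0 0 0 0 1"

```text
t: 14.18
tool_pos: [0.3838, 0.2835, 0.1966]
tool_rot: [-0.087, 1.568, 0.087]
ft_force: [-0.4, 0.4, -0.7]
grip_width: -0.0
```

```bash
python3 - <<'E'
from h import *
st(); crop("top",vision.grab_frame("top"),90,120,420,290,2.4,"pics/c5.png")
E
```

```text
t 14.175 box tcp [-0.1535  0.2184  0.1966] F [-0.4426  0.3783 -0.6698] w -4.649704154443071e-05
```

View pics/c5.png

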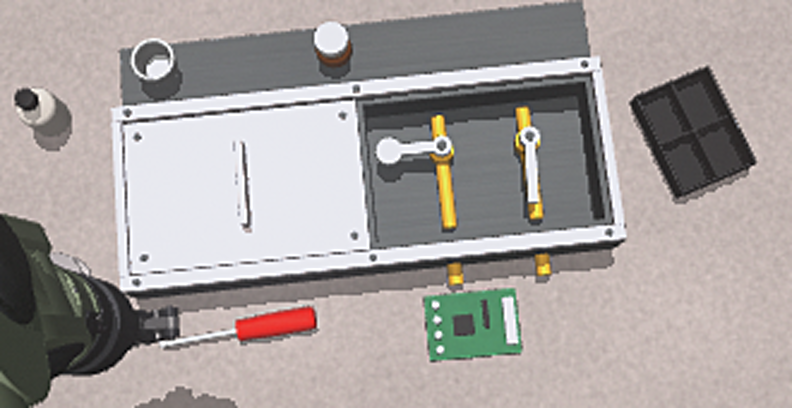

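The lever lies across its pipe (hub (442,147), disc (389,151)). The cover is at the left end and the bystanders are in place. I do a last numeric check before handing in.

```bash
python3 - <<'E'
from h import *
from cell import hand_in
f=lambda u,v:np.array([90+(u+.5)/2.4-.5,120+(v+.5)/2.4-.5])
b=lambda u,v,z: box(ray("top",f(u,v),z))
h,d,p,q=b(442,147,.052),b(389,151,.052),b(529,135,.052),b(532,202,.052)
ang=lambda a,e: np.arctan2(e[1]-a[1],a[0]-e[0])
print("disc",ang(h,d),"plain",ang(p,q),"cover y",b(358,98,.07)[1]+.125,b(369,250,.07)[1]+.125)
if 1.45<ang(h,d)<1.7: print(hand_in())
E
```

```text
disc 1.6006121224581122 plain 0.08398106881837997 cover y 0.12456792135967952 0.12870466939910616
the job is handed in; nothing more can be done
None
```

The cover is at the left end of the box, the disc lever is shut against its stop, and the job is handed in. It took about 14 s of the 48 s allowed, and no verdict was reported.

**How it was done:**
- **Cover:** I pushed its fin with the shut fingertips until it met the left stop, where the force rose to about 9 N with no more motion.
- **Disc lever:** I lowered the fingertips between the two levers and swung the disc lever clockwise to its stop. The x and z forces reached 16 N and 11 N, with no further motion.
- **Withdrawal:** I then backed off and moved the arm clear of the box.

**Last checks, from the top camera:**

| Item | Measured | Wanted |
|---|---|---|
| Disc lever | about 1.60 rad | above 1.45 rad (stop at 1.571, so within measuring error) |
| Plain lever | about 0.08 rad | below 0.4 rad |
| Cover centre along box y | about 125–129 mm | above 110 mm (stop at 127 mm) |

The cover looks flat. The bystanders in view look unmoved, but I judged that by eye only. The solder reel was hidden behind the arm in the last picture; it was in place in an earlier one. No check failed.

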